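# Pin the latch rod to the cam of an enclosure door

### The job

The enclosure door lies face down on the bench and its loose latch rod still has to be pinned to the handle cam. Take the long brass-headed pin from the maple block, stand it in the cam's open hole, work the rod along until you feel its hidden hole come into line and the pin goes down through both, then press the pin home past its spring clip until its flange sits flush on the cam. Never force it: keep the load on the pin light, and leave the short pins, the bushing and the washer where they are.

Things in the scene. Friction and masses are not known exactly. Their poses are not given: they have to be found in the camera images.
- pin_grip (a point): Centre of the knurled brass head (16 mm across, 22 tall) of the long pin, 65 g. Below the head: brass flange 20 mm across, 3 thick, then a steel shank 10 mm across, 36 long, last 2.5 mm tapered to 7 mm. Flange underside is 14 mm, tip 50 mm below this point. z runs up the pin. It starts upright in one hole of the maple block, flange on the block's top.
- cam_hole (a point): Centre of the cam's open hole (11 mm across) at the cam's upper face, 46 mm above the bench; y runs level along the loose rod, towards rod_grip. The cam is two steel straps 28 mm wide, both drilled: upper 34 to 46, lower 12 to 20 mm above the bench. A pin left standing in it leans, its head up to 6 mm off. A spring clip in the lower strap stops the pin 6 to 8 mm short; about 12 N pushes it past.
- rod_grip (a point): Point on the axis of the loose latch rod: bare round bar 12 mm across, 27 mm above the bench, to be pinched from above between two black guides 42 mm high. Axes as cam_hole: +y draws it out. At the start 20 mm or more of bar is bare to either side. It slides only along y, about 4 N friction, stays where left; a stop ends its travel 161 mm from cam_hole, before a pin could miss its end.
- door: Grey door pan 680 x 320 mm, rim 20 mm, fixed, origin mid-underside, y along the rods. The loose rod's flat end (24 x 10 mm, 22 to 32 mm above the bench) is hidden between the cam straps. Its 11 mm hole is 139 to 161 mm from rod_grip (threaded end, setting unknown) and starts 9 to 41 mm too far in, so a pin first rests on solid flat 14 mm below the cam's top. Over 14 N on the fallen pin bruises it.
- pin_block: Maple block 65 x 140 x 45 mm, fixed, origin at the middle of its underside. Three holes 12 mm wide, 40 mm deep, 45 mm apart in a row along its y axis: the brass-headed pin in one, the short black-headed pins in the others, in any order.
- short_pin_a: Short pin with a black head (same head, 22 mm shank), a bystander. Origin at its tip.
- short_pin_b: Second short black-headed pin, a bystander. Origin at its tip.
- bushing: Brass bushing 34 mm across and 20 mm tall, lying on the door's skin, a bystander. Origin at the middle of its underside.
- washer: Zinc washer 38 mm across and 5 mm thick, lying on the door's skin, a bystander. Origin at the middle of its underside.

How it is judged:
By the outcome, as a careful person would: the job done as asked, in the order asked, and still so for the second after the job is handed in, with the robot touching nothing.
It also fails if it takes over 67 s, if anything falls off the work surface, if the arm or the gripper's body presses on something with over 40 N, if the wrist force passes 120 N, or if a joint passes its speed limit or range.

### The arm

A 6-joint arm with a two-finger parallel gripper is mounted at the origin on the work surface. World frame = base frame: x ahead of the robot, y to its left, z up, the work surface at z = 0. Lengths are in mm, angles in degrees, forces in N, time in s.
With the tool pointing down it reaches from about 350 to 850 mm from the base axis. Payload 8.1 kg.
Tool frame: the origin (TCP) lies midway between the tips of the shut fingers; the grasp point (between the pads) lies 19 mm behind it (hold_point_z is the distance from the TCP to the grasp point, in mm); z points along the fingers, y is the direction in which the jaws open and shut (so a half turn about z gives the same grasp; the last joint's range is limited). The gripper opens to 85 mm and grips with 20 to 120 N. Pads are 22 mm wide; open, the fingers measure 114 mm over their backs; the gripper's body (76 mm by 85 mm) begins 54 mm behind the grasp point. The pads swing forward as they close: fully open they stand 13 mm farther back than shut.
Start: joints at [-70.726, 7.471, 85.268, -0, 87.261, -4.893], TCP at [245.662, -547.408, 231.292] pointing down, gripper open.
Joint ranges: [-169.43, 169.43], [-51.17, 129.36], [1.28, 143.12], [-76.62, 256.62], [0, 156.53], [-152.29, 152.29]. Speed limits (degrees/s): [136.94, 136.94, 159.86, 180, 180, 180].

### API

Orientations are given as [roll, pitch, yaw] about the fixed x, y, z axes, in that order (R = Rz(yaw) Ry(pitch) Rx(roll)).
In Python, from bench import sense, snapshot, camera_params, hand_in, hold_point_z gives the robot as it stands.
- The arm moves only by the tool servo_tool, never from a script. Its argument "motion" is a list of rows, each a list of 7 numbers: the finger opening in mm, from 0 to 85.4, then the shift along the tool's x, y, z in mm, then the turn, a rotation vector about the tool's x, y, z in rad. A call has 1 to 10 rows; each row shifts and turns the pose as measured when the row begins, along the tool's axes as they then stand; what a row does not reach is not made up. A row lasts 1/10 s, in which the tool goes at most 50 mm and 8.59 degrees, less where a joint would pass 70% of its speed; a pose out of reach is approached as far as the arm can. A call with a gripper value outside its range is refused whole. The fingers move at their own pace and stop on an object; "force" is the grip in N (left out, the last holds). Time passes only in rows, so rows that do not move let the fingers close. It gives the time, the measured TCP pose, the force and the opening at its end, in the units of the state.
- sense(): the state, without advancing time (a new reading comes with each control period).
- snapshot(name): name is "scene" or "top"; returns the picture (480x640x3 uint8, blue, green, red); there is no depth.
- camera_params(name): a dict with "fx", "fy", "cx", "cy" (pixels), "R" (3x3) and "t" (3): a world point X has camera coordinates R X + t. Camera axes: x right, y down, z forward; pixel columns grow to the right and rows downward; lengths in mm; the calibration is good to about 2 mm. A picture is of the moment at which its call begins. camera_params takes no time and is no camera call.
- hand_in(): hands the job in, once; it reports no verdict.
The state is a dict: "time": time; "joint_pos": joint angles; "qd": joint speeds; "joint_efforts": joint torques, N m; "tool_pos": TCP position; "tcp_rot": TCP orientation; "ft_force": force on the tool from outside, world axes, zero at the start; "wrist_torque": the same for the moment, N m; "finger_gap": finger opening in mm.
Only numpy, scipy, OpenCV 4.12 (cv2) and the standard library are available. Lean on these libraries where they do the work, as an engineer would, in place of code of your own. Each camera call takes 0.05 s, during which the arm holds its last target. There are 200 camera calls.

## Working session

There is one attempt and no reset: what is moved stays moved. The work goes in short steps, Python scripts to look and compute and a tool call to move; the robot and the scene stay as the last step left them, time stands still between calls to the robot, and variables do not carry over. Pictures are saved under pics/ and viewed, about 8 in all and at most 12, crops included, and the job is handed in when it is done.

Besides the shell and the picture viewer there is one more tool, called after "Call:" as name([rows], argument=value, ...), one row to a line, values as JSON. servo_tool: Moves the arm, as the interface text tells. Its arguments: {"type":"object","properties":{"motion":{"type":"array"},"force":{"type":"number"}},"required":["motion"]}

```bash
mkdir -p pics; ls
python3 - <<'E'
from bench import *
import cv2
print(sense(), hold_point_z)
for n in("scene","top"):
    cv2.imwrite(f"pics/{n}0.png",snapshot(n)); print(n,camera_params(n))
E
```

```text
pics
{'time': 0.0, 'joint_pos': array([-7.07258727e+01,  7.51364408e+00,  8.53307199e+01, -2.36173535e-04,
        8.72626074e+01, -4.89167009e+00]), 'qd': array([ 0.02520341, -0.11480778, -0.03258666, -0.10587188, -0.05230378,
       -0.02536284]), 'joint_efforts': array([ 1.91993502e-05, -5.69393992e+01, -5.00558925e+01, -6.19837442e-05,
        1.49103825e-02,  3.26368513e-05]), 'tool_pos': array([ 245.47224303, -546.86918875,  230.24590244]), 'tcp_rot': array([-1.79893398e+02, -8.88663958e-03,  2.41658006e+01]), 'ft_force': array([ 0.61371443, -0.09906021,  0.06883825]), 'wrist_torque': array([-0.03221788,  0.02705666, -0.00421488]), 'finger_gap': 85.5786911594251} 18.700000000000003
scene {'fx': 554.367479517229, 'fy': 554.367479517229, 'cx': 323.6564267553341, 'cy': 242.06081719452823, 'R': array([[-0.88061434,  0.4738121 , -0.00452555],
       [ 0.27824979,  0.50936963, -0.81432158],
       [-0.38353024, -0.71836249, -0.58039632]]), 't': array([ 434.26194051, -160.22512942, 1341.07088674])}
top {'fx': 566.7033022114696, 'fy': 566.7033022114696, 'cx': 328.1724240425766, 'cy': 240.98648481358202, 'R': array([[ 0.0237835 , -0.99970518, -0.00488934],
       [-0.99618169, -0.02328816, -0.08414102],
       [ 0.08400235,  0.00687183, -0.99644186]]), 't': array([  86.18992231,  547.09001724, 1082.26075509])}
```

View pics/scene0.png

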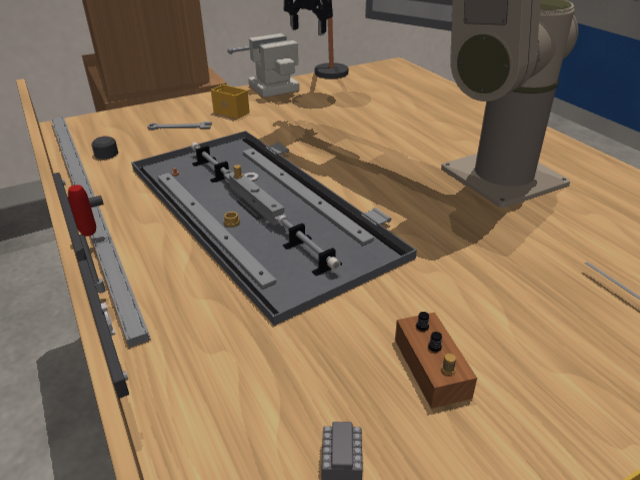

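View pics/top0.png

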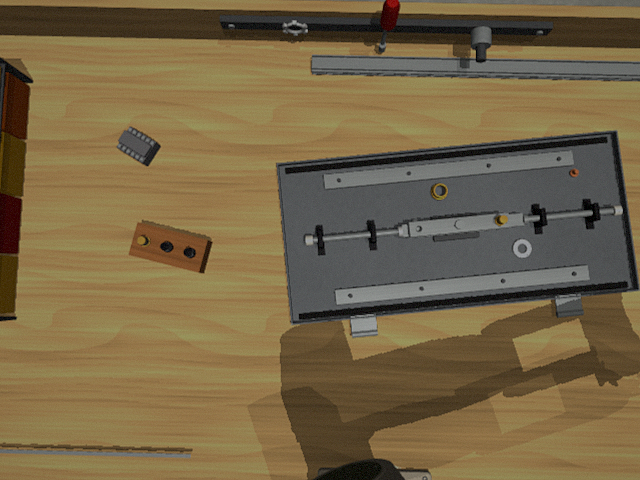

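Run:
```python
import cv2,numpy as np
a=cv2.imread("pics/top0.png")
c1=cv2.resize(a[195:265,295:455],None,fx=5,fy=5,interpolation=cv2.INTER_CUBIC)
b=cv2.imread("pics/scene0.png")
c2=cv2.resize(b[180:280,190:350],None,fx=2.5,fy=2.5,interpolation=cv2.INTER_CUBIC)
c3=cv2.resize(b[300:410,380:490],None,fx=2.27,fy=2.27,interpolation=cv2.INTER_CUBIC)[:250]
o=np.zeros((600,800,3),np.uint8);o[:350]=c1;o[350:600,:400]=c2;o[350:350+c3.shape[0],400:400+c3.shape[1]]=c3
cv2.imwrite("pics/crop0.png",o)
```

```text
(no output)
```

View pics/crop0.png

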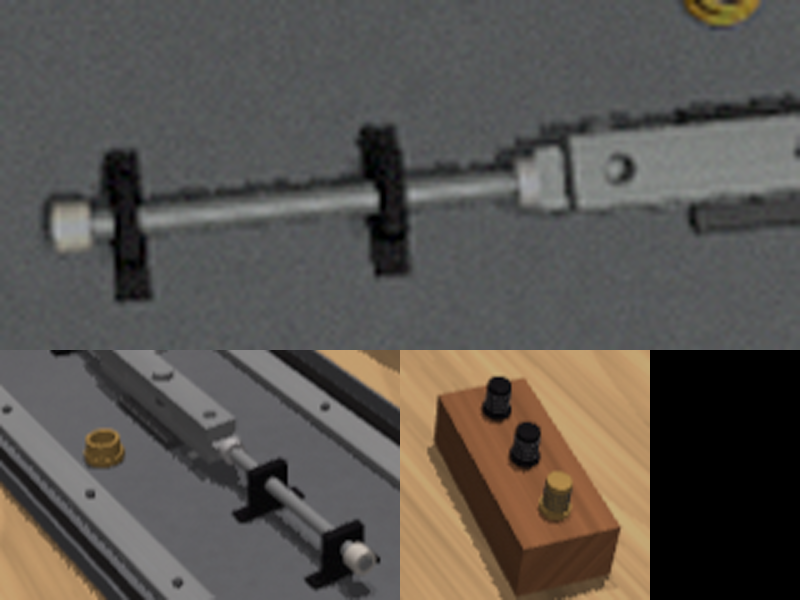

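```bash
cat > h.py <<'E'
import numpy as np,cv2
from bench import *
def ray(n,p):
    c=camera_params(n);R=np.array(c['R']);t=np.array(c['t'])
    d=R.T@np.array([(p[0]-c['cx'])/c['fx'],(p[1]-c['cy'])/c['fy'],1.]);return -R.T@t,d/np.linalg.norm(d)
def plane(n,p,z):
    o,d=ray(n,p);return o+d*(z-o[2])/d[2]
def tri(p,q):
    o,d=ray('top',p);u,e=ray('scene',q)
    s=np.linalg.lstsq(np.c_[d,-e],u-o,rcond=None)[0]
    a,b=o+d*s[0],u+e*s[1];return (a+b)/2,np.linalg.norm(a-b)
def proj(n,X):
    c=camera_params(n);x=np.array(c['R'])@X+np.array(c['t']);return np.array([c['fx']*x[0]/x[2]+c['cx'],c['fy']*x[1]/x[2]+c['cy']])
def brass(im,x0,y0,x1,y1,hue=(17,32),s=110,v=60):
    h=cv2.cvtColor(im,cv2.COLOR_BGR2HSV)[y0:y1,x0:x1]
    return cv2.inRange(h,(hue[0],s,v),(hue[1],255,255))
def cen(m,x0,y0):
    n,l,st,c=cv2.connectedComponentsWithStats(m);i=1+np.argmax(st[1:,4]);return c[i]+[x0,y0],st[i]
E
python3 - <<'E'
from h import *
a=cv2.imread("pics/top0.png");b=cv2.imread("pics/scene0.png")
p,s1=cen(brass(a,130,228,156,252),130,228);q,s2=cen(brass(b,436,345,464,380),436,345)
print(p,s1,q,s2,tri(p,q),plane('top',p,70),plane('scene',q,59))
# hole
g=cv2.cvtColor(a,cv2.COLOR_BGR2GRAY).astype(float)[224:234,413:426]
print(g.astype(int))
g2=cv2.cvtColor(b,cv2.COLOR_BGR2GRAY).astype(float)[200:212,265:282]
print(g2.astype(int))
# rod: columns 328..364 bright ridge
P=[]
for x in range(328,365,3):
    col=cv2.cvtColor(a,cv2.COLOR_BGR2GRAY).astype(float)[225:247,x]; w=np.clip(col-110,0,None); P.append((x,225+(w*np.arange(22)).sum()/w.sum()))
P=np.array(P);print(P.round(1).tolist())
W=np.array([plane('top',x,27)[:2] for x in P]);k=np.polyfit(W[:,1],W[:,0],1);print('x=k y',k,np.degrees(np.arctan(k[0])),np.abs(np.polyval(k,W[:,1])-W[:,0]).max())
H=plane('top',(419,228.6),46);print(H,np.polyval(k,H[1]))
for x in((316,239),(325,239),(367,234),(378,234)):print(x,plane('top',x,27))
E
```

```text
[142.96875    240.82291667] [ 7  8 14 11 96] [448.83505155 363.9742268 ] [  5   9  15  21 194] (array([534.39789298, 449.63318546,  56.32941195]), np.float64(0.4447774639747266)) [533.1742822  445.19376526  70.        ] [536.42428043 451.27332092  59.        ]
[[124 127 128 125 129 131 130 131 132 127 130 129 128]
 [129 129 127 134 119 103 114 120 132 131 130 134 133]
 [134 130 129 123  83  73  65  69 111 138 131 133 129]
 [130 130 132 116 112 114  83  21  74 129 133 129 133]
 [131 130 121 125 140 136  99  38  55 112 136 131 129]
 [126 133 123 114 137 128  80  41  58 119 133 134 130]
 [130 133 129 102 110  94  43  45  85 138 135 133 133]
 [133 135 132 113  89  75  81  95 122 138 135 133 135]
 [135 135 131 137 125 119 122 124 135 136 131 126 132]
 [130 131 132 132 132 134 132 129 129 132 131 130 131]]
[[131 132 132 132 132 132 131 131 131 132 121 108  99  98  99  99  98]
 [130 131 131 131 132 132 133 131 131 131 132 124 109 100  99  99  99]
 [130 130 131 132 132 132 132 132 133 131 131 131 124 113 100  98  97]
 [128 129 131 132 131 131 131 128 128 128 128 130 131 128 117 103  96]
 [12
[... 418 characters left out ...]
63]
 [ 58  58  57  57  57  78 106 126 117 112 109  90  67  65  65  64  64]
 [ 58  58  58  58  58  57  67 100  87  75  66  64  64  65  64  64  64]]
[[328.0, 238.3], [331.0, 237.9], [334.0, 237.5], [337.0, 237.5], [340.0, 237.1], [343.0, 236.5], [346.0, 236.5], [349.0, 236.3], [352.0, 235.7], [355.0, 235.5], [358.0, 235.5], [361.0, 235.1], [364.0, 234.6]]
x=k y [-1.21299141e-01  5.62072799e+02] -6.916140743588965 0.43949334345381885
[570.81709517 -74.19570216  46.        ] 571.072673808199
(316, 239) [547.91419352 122.80055638  27.        ]
(325, 239) [548.32301335 105.29981607  27.        ]
(367, 234) [559.9939138   23.84175113  27.        ]
(378, 234) [560.49257431   2.45526448  27.        ]
```

Call:
servo_tool([
  [45, 0, 0, 0, 0, 0, -0.15],
  [45, 0, 0, 0, 0, 0, -0.15],
  [45, 0, 0, 0, 0, 0, -0.15],
  [45, 0, 0, 0, 0, 0, -0.15],
  [45, 0, 0, 0, 0, 0, -0.15],
  [45, 0, 0, 0, 0, 0, -0.15],
  [45, 49, 2, 0, 0, 0, 0],
  [45, 49, 2, 0, 0, 0, 0],
  [45, 49, 2, 0, 0, 0, 0],
  [45, 49, 2, 0, 0, 0, 0],
], force=30)

```text
time: 1.1
tool_pos: [296.8, -354.3, 222.1]
tcp_rot: [-179.4, -0.8, 76.1]
ft_force: [1.3, 0.6, -0.1]
finger_gap: 45.3
```

```bash
cat >> h.py <<'E'
from scipy.spatial.transform import Rotation as Ro
def go(X):
    s=sense();R=Ro.from_euler('xyz',s['tcp_rot'],degrees=True).as_matrix()
    print('t',round(s['time'],2),'tcp',s['tool_pos'].round(1),'rot',s['tcp_rot'].round(2),'F',s['ft_force'].round(1),'gap',round(s['finger_gap'],1),'d_tool',(R.T@(np.array(X)-s['tool_pos'])).round(1))
E
python3 - <<'E'
from h import *
print(tri((418.7,228.2),(273.5,205.5)),plane('top',(418.7,228.2),46),plane('scene',(273.5,205.5),46))
for p in((167,246),(190,253)):print(plane('top',p,70))
go([534.4,449.6,110])
E
```

```text
(array([571.47536826, -73.60665934,  45.50192958]), np.float64(0.3439237916829461)) [571.57300194 -73.61456054  46.        ] [571.6482909  -72.73127341  46.        ]
[524.52275062 399.71421229  70.        ]
[512.43532221 356.10017419  70.        ]
t 1.1 tcp [ 296.8 -354.3  222.1] rot [-179.39   -0.76   76.1 ] F [ 1.3  0.6 -0.1] gap 45.3 d_tool [835.9  38.9 122.8]
```

Call:
servo_tool([
  [45, 49, 2.2, 0, 0, 0, 0],
  [45, 49, 2.2, 0, 0, 0, 0],
  [45, 49, 2.2, 0, 0, 0, 0],
  [45, 49, 2.2, 0, 0, 0, 0],
  [45, 49, 2.2, 0, 0, 0, 0],
  [45, 49, 2.2, 0, 0, 0, 0],
  [45, 49, 2.2, 0, 0, 0, 0],
  [45, 49, 2.2, 0, 0, 0, 0],
  [45, 49, 2.2, 0, 0, 0, 0],
  [45, 49, 2.2, 0, 0, 0, 0],
])

```text
time: 2.1
tool_pos: [433.3, 127.0, 226.5]
tcp_rot: [-179.5, -0.8, 75.9]
ft_force: [0.5, -0.0, 0.2]
finger_gap: 45.2
```

Call:
servo_tool([
  [45, 49, 2.2, 10, 0, 0, 0],
  [45, 49, 2.2, 10, 0, 0, 0],
  [45, 49, 2.2, 10, 0, 0, 0],
  [45, 49, 2.2, 10, 0, 0, 0],
  [45, 49, 2.2, 10, 0, 0, 0],
  [45, 49, 2.2, 10, 0, 0, 0],
])

```text
time: 2.7
tool_pos: [514.1, 410.3, 170.8]
tcp_rot: [-179.6, -0.8, 76.0]
ft_force: [1.2, -0.9, 0.8]
finger_gap: 44.8
```

```bash
python3 -c "
from h import *
go([534.4,449.6,110])"
```

```text
t 2.7 tcp [514.1 410.3 170.8] rot [-179.59   -0.83   76.05] F [ 1.2 -0.9  0.8] gap 44.8 d_tool [42.1 10.6 61.3]
```

Call:
servo_tool([
  [45, 14, 4, 0, -0.007, -0.0145, -0.017],
  [45, 14, 3.5, 10, 0, 0, 0],
  [45, 14, 3, 20, 0, 0, 0],
  [45, 0, 0, 20, 0, 0, 0],
  [45, 0, 0, 10, 0, 0, 0],
  [45, 0, 0, 0, 0, 0, 0],
])

```text
time: 3.3
tool_pos: [530.7, 456.2, 100.8]
tcp_rot: [-179.6, 0.4, 77.5]
ft_force: [-0.6, 0.8, -0.2]
finger_gap: 45.3
```

```bash
python3 -c "
from h import *
go([534.4,449.6,50])
cv2.imwrite('pics/s1.png',cv2.resize(snapshot('scene')[270:420,350:550],None,fx=3,fy=3)) "
```

```text
t 3.3 tcp [530.7 456.2 100.8] rot [-179.63    0.36   77.48] F [-0.6  0.8 -0.2] gap 45.3 d_tool [-5.3  5.3 50.8]
```

View pics/s1.png

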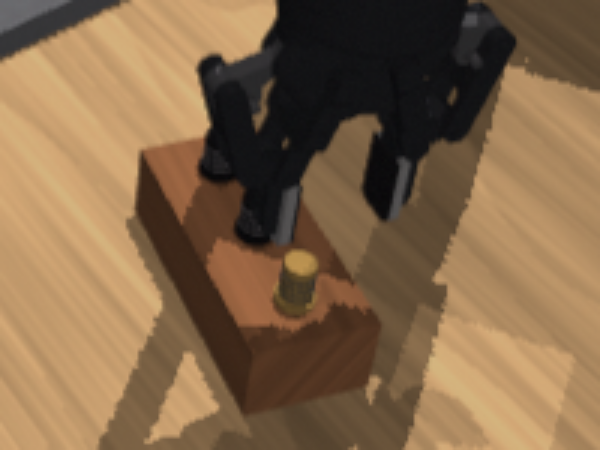

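Call:
servo_tool([
  [45, -5.3, 5.3, 0, -0.006, 0.006, 0],
  [45, 0, 0, 20, 0, 0, 0],
  [45, 0, 0, 15, 0, 0, 0],
  [45, 0, 0, 0, 0, 0, 0],
])

```text
time: 3.75
tool_pos: [538.7, 449.2, 71.4]
tcp_rot: [179.6, -0.4, 77.4]
ft_force: [-0.9, -0.1, -0.6]
finger_gap: 44.9
```

```bash
python3 -c "
from h import *
go([534.4,449.6,51])"
```

```text
t 3.75 tcp [538.7 449.2  71.4] rot [179.63  -0.37  77.4 ] F [-0.9 -0.1 -0.6] gap 44.9 d_tool [-0.7 -4.4 20.4]
```

Call:
servo_tool([
  [45, -0.5, -4, 8, -0.005, -0.005, 0],
  [45, 0, 0, 8, 0, 0, 0],
  [45, 0, 0, 3, 0, 0, 0],
  [45, 0, 0, 0, 0, 0, 0],
])

```text
time: 4.15
tool_pos: [535.7, 450.0, 53.6]
tcp_rot: [179.2, -0.2, 77.4]
ft_force: [-0.7, 0.0, 0.4]
finger_gap: 44.9
```

```bash
python3 -c "
from h import *
go([534.4,449.6,51])"
```

```text
t 4.15 tcp [535.7 450.   53.6] rot [179.19  -0.2   77.38] F [-0.7  0.   0.4] gap 44.9 d_tool [-0.7 -1.2  2.6]
```

Call:
servo_tool([
  [45, -0.5, -1.2, 1.5, 0.014, -0.0035, 0],
  [45, 0, 0, 0, 0, 0, 0],
  [14, 0, 0, 0, 0, 0, 0],
  [14, 0, 0, 0, 0, 0, 0],
  [14, 0, 0, 0, 0, 0, 0],
  [14, 0, 0, 0, 0, 0, 0],
  [14, 0, 0, 0, 0, 0, 0],
], force=40)

```text
time: 4.85
tool_pos: [535.0, 450.3, 53.1]
tcp_rot: [-180.0, -0.0, 77.4]
ft_force: [-1.0, 0.2, -0.3]
finger_gap: 15.0
```

```bash
python3 -c "
from h import *
go([534.4,449.6,51])"
```

```text
t 4.85 tcp [535.  450.3  53.1] rot [-1.7999e+02 -4.0000e-02  7.7380e+01] F [-1.   0.2 -0.3] gap 15.0 d_tool [-0.8 -0.5  2.1]
```

Call:
servo_tool([
  [14, 0, 0, -15, 0, 0, 0],
  [14, 0, 0, -30, 0, 0, 0],
  [14, 0, 0, -30, 0, 0, 0],
  [14, 0, 0, -5, 0, 0, -0.11],
  [14, 0, 0, 0, 0, 0, -0.11],
  [14, 0, 0, 0, 0, 0, -0.11],
  [14, 0, 0, 0, 0, 0, 0],
])

```text
time: 5.55
tool_pos: [536.7, 451.3, 144.7]
tcp_rot: [179.6, -0.2, 96.9]
ft_force: [0.6, -0.0, -1.4]
finger_gap: 14.6
```

```bash
python3 -c "
from h import *
go([571.5,-73.4,130])"
```

```text
t 5.55 tcp [536.7 451.3 144.7] rot [179.64  -0.23  96.95] F [ 0.6 -0.  -1.4] gap 14.6 d_tool [-525.2  -29.    12.4]
```

Call:
servo_tool([
  [14, -40, -2.5, 0, 0.006, 0, 0],
  [14, -48, -2.6, 0, 0, 0, 0],
  [14, -48, -2.6, 0, 0, 0, 0],
  [14, -48, -2.6, 0, 0, 0, 0],
  [14, -48, -2.6, 0, 0, 0, 0],
  [14, -48, -2.6, 0, 0, 0, 0],
  [14, -48, -2.6, 0, 0, 0, 0],
  [14, -48, -2.6, 0, 0, 0, 0],
  [14, -48, -2.6, 0, 0, 0, 0],
  [14, -30, -2, 0, 0, 0, 0],
])

```text
time: 6.55
tool_pos: [560.7, -13.3, 149.6]
tcp_rot: [179.5, -0.4, 95.3]
ft_force: [1.0, -0.9, 0.3]
finger_gap: 14.7
```

```bash
python3 -c "
from h import *
go([571.5,-73.4,110])"
```

```text
t 6.55 tcp [560.7 -13.3 149.6] rot [179.49  -0.36  95.34] F [ 1.  -0.9  0.3] gap 14.7 d_tool [-61.1   4.8  39.3]
```

Call:
servo_tool([
  [14, -35, 3, 10, 0.009, -0.006, -0.028],
  [14, -15, 2, 10, 0, 0, 0],
  [14, -6, 0, 5, 0, 0, 0],
  [14, 0, 0, 5, 0, 0, 0],
  [14, 0, 0, 0, 0, 0, 0],
])

```text
time: 7.05
tool_pos: [572.0, -74.1, 121.1]
tcp_rot: [179.9, 0.0, 95.9]
ft_force: [0.6, 0.7, -0.2]
finger_gap: 14.6
```

```bash
python3 -c "
from h import *
go([571.5,-73.4,105])"
```

```text
t 7.05 tcp [572.  -74.1 121.1] rot [1.7985e+02 2.0000e-02 9.5930e+01] F [ 0.6  0.7 -0.2] gap 14.6 d_tool [ 0.7 -0.4 16.1]
```

```bash
python3 -c "
from h import *
a=snapshot('scene');b=snapshot('top');cv2.imwrite('pics/sc2.png',a);cv2.imwrite('pics/top2.png',b)
go([571.5,-73.4,105])
print(proj('scene',np.array([571.5,-73.4,46])),proj('scene',np.array([572,-74.1,77])))
o=np.hstack([cv2.resize(a[150:230,240:320],None,fx=5,fy=5,interpolation=cv2.INTER_CUBIC),cv2.resize(b[190:270,380:460],None,fx=5,fy=5,interpolation=cv2.INTER_CUBIC)])
cv2.imwrite('pics/c2.png',o)"
```

```text
t 7.15 tcp [572.5 -73.8 121.9] rot [1.7978e+02 6.0000e-02 9.6020e+01] F [ 0.2 -0.9 -0.5] gap 14.5 d_tool [ 0.6 -1.  16.9]
[273.43352164 205.33268316] [272.20038276 192.26954698]
```

View pics/c2.png

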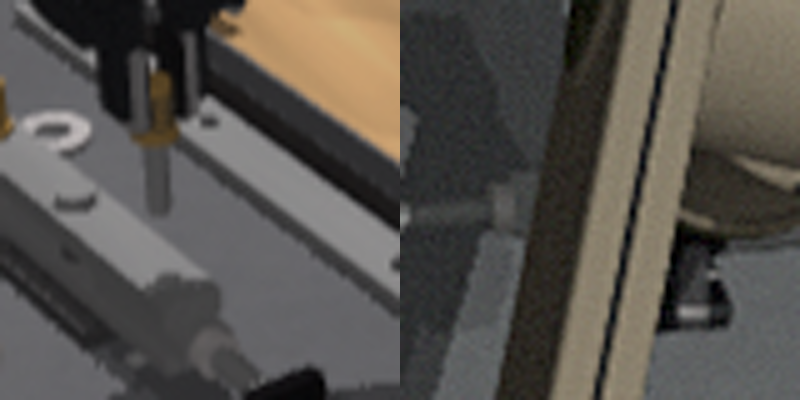

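Call:
servo_tool([
  [14, 0.5, -0.8, 10, 0.002, 0, -0.017],
  [14, 0, 0, 10, 0, 0, 0],
  [14, 0, 0, 4, 0, 0, 0],
  [14, 0, 0, 0, 0, 0, 0],
])

```text
time: 7.55
tool_pos: [571.9, -70.4, 96.5]
tcp_rot: [179.9, 0.0, 97.3]
ft_force: [-0.5, 1.0, -0.2]
finger_gap: 14.4
```

```bash
python3 -c "
from h import *
go([571.5,-73.4,91])"
```

```text
t 7.55 tcp [571.9 -70.4  96.5] rot [1.7986e+02 4.0000e-02 9.7280e+01] F [-0.5  1.  -0.2] gap 14.4 d_tool [-2.9 -0.8  5.5]
```

Call:
servo_tool([
  [14, -2.7, -0.6, 1, 0, 0, 0],
  [14, 0, 0, 0, 0, 0, 0],
  [14, 0, 0, 0, 0, 0, 0],
])

```text
time: 7.85
tool_pos: [571.6, -73.2, 95.3]
tcp_rot: [179.9, 0.0, 97.3]
ft_force: [0.2, -0.4, -1.3]
finger_gap: 14.7
```

```bash
python3 -c "
from h import *
import time
for i in range(4):
    go([571.5,-73.4,91]);a=snapshot('scene')
cv2.imwrite('pics/c3.png',cv2.resize(a[150:230,240:320],None,fx=5,fy=5,interpolation=cv2.INTER_CUBIC))"
```

```text
t 7.85 tcp [571.6 -73.2  95.3] rot [1.7988e+02 4.0000e-02 9.7290e+01] F [ 0.2 -0.4 -1.3] gap 14.7 d_tool [-0.2 -0.1  4.3]
t 7.9 tcp [571.6 -73.3  95.3] rot [1.7988e+02 4.0000e-02 9.7280e+01] F [-0.4 -0.2 -0.9] gap 14.6 d_tool [-0.1 -0.1  4.3]
t 7.95 tcp [571.7 -73.2  95.3] rot [1.7987e+02 5.0000e-02 9.7290e+01] F [-0.5 -0.1 -1.1] gap 14.4 d_tool [-0.1 -0.2  4.3]
t 8.0 tcp [571.7 -73.2  95.4] rot [1.7987e+02 5.0000e-02 9.7290e+01] F [ 0.4 -0.3 -0.4] gap 14.4 d_tool [-0.2 -0.2  4.4]
```

View pics/c3.png

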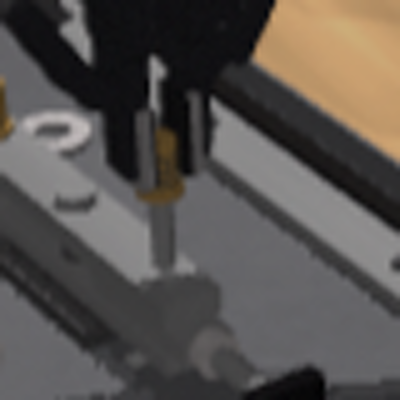

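Call:
servo_tool([
  [14, 0, 0, 2, 0, 0, 0],
  [14, 0, 0, 2, 0, 0, 0],
  [14, 0, 0, 2, 0, 0, 0],
  [14, 0, 0, 1.5, 0, 0, 0],
  [14, 0, 0, 0, 0, 0, 0],
])

```text
time: 8.55
tool_pos: [571.6, -73.1, 87.5]
tcp_rot: [179.9, 0.0, 97.3]
ft_force: [-1.5, -0.6, 0.9]
finger_gap: 14.4
```

```bash
python3 -c "
from h import *
go([571.5,-73.4,80])"
```

```text
t 8.55 tcp [571.6 -73.1  87.5] rot [1.7987e+02 4.0000e-02 9.7290e+01] F [-1.5 -0.6  0.9] gap 14.4 d_tool [-0.3 -0.1  7.5]
```

Call:
servo_tool([
  [14, 0, 0, 1.5, 0, 0, 0],
  [14, 0, 0, 1.5, 0, 0, 0],
  [14, 0, 0, 1.5, 0, 0, 0],
  [14, 0, 0, 1.5, 0, 0, 0],
  [14, 0, 0, 0, 0, 0, 0],
])

```text
time: 9.05
tool_pos: [571.1, -72.9, 80.4]
tcp_rot: [179.9, 0.0, 97.3]
ft_force: [-0.2, -0.4, -0.7]
finger_gap: 14.9
```

```bash
python3 -c "
from h import *
go([571.5,-73.4,80])"
```

```text
t 9.05 tcp [571.1 -72.9  80.4] rot [1.7993e+02 1.0000e-02 9.7290e+01] F [-0.2 -0.4 -0.7] gap 14.9 d_tool [-0.5  0.3  0.4]
```

Call:
servo_tool([
  [14, 0, 0, 1.5, 0, 0, 0],
  [14, 0, 0, 1.5, 0, 0, 0],
  [14, 0, 0, 0, 0, 0, 0],
])

```text
time: 9.35
tool_pos: [571.1, -73.0, 77.1]
tcp_rot: [179.9, 0.0, 97.3]
ft_force: [-0.7, 0.3, -0.2]
finger_gap: 14.5
```

Call:
servo_tool([
  [40, 0, 0, 0, 0, 0, 0],
  [40, 0, 0, 0, 0, 0, 0],
  [40, 0, 0, 0, 0, 0, 0],
  [40, 0, 0, 0, 0, 0, 0],
  [40, 0, 0, -10, 0, 0, 0],
  [40, 0, 0, -25, 0, 0, 0],
  [40, 0, 0, -30, 0, 0, 0],
  [40, 0, 0, 0, 0, 0, 0],
])

```text
time: 10.15
tool_pos: [571.5, -73.1, 146.5]
tcp_rot: [179.9, 0.0, 97.3]
ft_force: [1.2, -0.5, -0.1]
finger_gap: 39.8
```

```bash
python3 -c "
from h import *
a=snapshot('scene');cv2.imwrite('pics/sc4.png',a)
y=44;x=-0.1213*y+562.07+0.4
go([x,y,100])
print(x,y,cen(brass(a,255,160,290,210),255,160),[proj('scene',np.array([571.5,-73.4,z])) for z in (71,96,82,79)])
"
```

```text
t 10.2 tcp [570.4 -72.9 144.3] rot [-1.7999e+02 -1.0000e-02  9.7290e+01] F [ 0.1  0.9 -1.3] gap 40.1 d_tool [117.6   1.6  44.3]
557.1328 44 (array([272.25555556, 191.21111111]), array([14, 24,  9, 15, 90], dtype=int32)) [array([272.73522614, 194.90500949]), array([272.01881952, 184.20688179]), array([272.42227989, 190.23177097]), array([272.50797995, 191.51153332])]
```

Call:
servo_tool([
  [40, 40, 0.5, 0, 0, 0, 0],
  [40, 45, 0.5, 0, 0, 0, 0],
  [40, 25, 0.5, 10, 0, 0, 0],
  [40, 6, 0, 20, 0, 0, 0],
  [40, 0, 0, 20, 0, 0, 0],
  [40, 0, 0, 0, 0, 0, 0],
])

```text
time: 10.8
tool_pos: [556.0, 46.1, 92.4]
tcp_rot: [-180.0, 0.0, 97.2]
ft_force: [-0.9, -0.6, -0.2]
finger_gap: 39.8
```

```bash
python3 -c "
from h import *
go([557.1,44,13])
a=snapshot('scene')
cv2.imwrite('pics/c5.png',cv2.resize(a[150:290,220:360],None,fx=4,fy=4,interpolation=cv2.INTER_CUBIC))"
```

```text
t 10.8 tcp [556.   46.1  92.4] rot [-180.      0.     97.19] F [-0.9 -0.6 -0.2] gap 39.8 d_tool [-2.2  0.9 79.4]
```

View pics/c5.png

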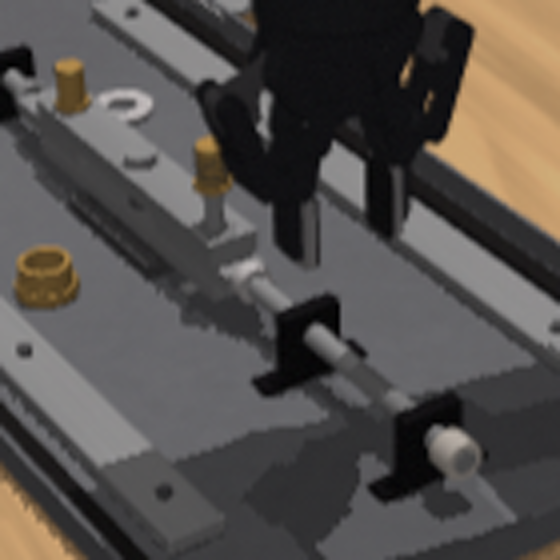

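Call:
servo_tool([
  [40, -1.5, 0.9, 10, 0, 0, 0],
  [40, 0, 0, 20, 0, 0, 0],
  [40, 0, 0, 18, 0, 0, 0],
  [40, 0, 0, 12, 0, 0, 0],
  [40, 0, 0, 5, 0, 0, 0],
  [40, 0, 0, 0, 0, 0, 0],
])

```text
time: 11.45
tool_pos: [562.3, 42.0, 30.4]
tcp_rot: [179.5, 0.1, 97.0]
ft_force: [0.2, -0.3, -0.5]
finger_gap: 39.7
```

```bash
python3 -c "
from h import *
go([557.1,44,13])"
```

```text
t 11.45 tcp [562.3  42.   30.4] rot [1.795e+02 9.000e-02 9.700e+01] F [ 0.2 -0.3 -0.5] gap 39.7 d_tool [ 2.7 -5.  17.4]
```

Call:
servo_tool([
  [40, 2, -4.5, 0, 0.008, 0, 0],
  [40, 0, 0, 0, 0, 0, 0],
  [40, 0, 0, 6, 0, 0, 0],
  [40, 0, 0, 6, 0, 0, 0],
  [40, 0, 0, 2, 0, 0, 0],
  [40, 0, 0, 0, 0, 0, 0],
])

```text
time: 12.05
tool_pos: [559.4, 43.4, 18.2]
tcp_rot: [179.7, 0.1, 97.0]
ft_force: [-0.8, -0.1, -0.5]
finger_gap: 39.8
```

```bash
python3 -c "
from h import *
go([557.1,44,13])"
```

```text
t 12.05 tcp [559.4  43.4  18.2] rot [1.7973e+02 1.3000e-01 9.6990e+01] F [-0.8 -0.1 -0.5] gap 39.8 d_tool [ 0.9 -2.3  5.2]
```

Call:
servo_tool([
  [40, 0, -2.3, 2, 0.004, 0, 0],
  [40, 0, 0, 2.5, 0, 0, 0],
  [40, 0, 0, 0, 0, 0, 0],
  [10, 0, 0, 0, 0, 0, 0],
  [10, 0, 0, 0, 0, 0, 0],
  [10, 0, 0, 0, 0, 0, 0],
  [10, 0, 0, 0, 0, 0, 0],
  [10, 0, 0, 0, 0, 0, 0],
], force=25)

```text
time: 12.85
tool_pos: [556.3, 43.0, 13.3]
tcp_rot: [-179.9, 0.1, 97.0]
ft_force: [-0.3, -0.1, -0.9]
finger_gap: 10.8
```

```bash
python3 -c "
from h import *
go([557.1,44,13])"
```

```text
t 12.85 tcp [556.3  43.   13.3] rot [-1.7993e+02  1.2000e-01  9.7000e+01] F [-0.3 -0.1 -0.9] gap 10.8 d_tool [0.9 0.9 0.3]
```

Call:
servo_tool([
  [10, 1, 0, 0, 0, 0, 0],
  [10, 1, 0, 0, 0, 0, 0],
  [10, 1, 0, 0, 0, 0, 0],
  [10, 1, 0, 0, 0, 0, 0],
])

```text
time: 13.25
tool_pos: [556.1, 45.2, 13.3]
tcp_rot: [-179.9, 0.3, 97.0]
ft_force: [-1.4, -4.4, 0.3]
finger_gap: 10.9
```

```bash
cat >> h.py <<'E'
def rod():
    s=sense();u=np.array([-.1204,.9927,0]);f=[]
    a=snapshot('scene')
    for i in range(1): f.append(s['ft_force']@u)
    f.append(sense()['ft_force']@u)
    m=brass(a,255,160,290,212);c,st=cen(m,255,160)
    print('t',round(s['time'],2),'pull',round((s['tool_pos']-[556.3,43,13])@u,2),'F',np.round(f,1),s['ft_force'].round(1),'z',s['tool_pos'][2].round(1),'pin',c.round(2),st[[1,3,4]])
    return a
E
python3 -c "
from h import *
rod()"
```

```text
t 13.25 pull 2.23 F [-4.2 -4. ] [-1.4 -4.4  0.3] z 13.3 pin [272.47 191.02] [24 14 88]
```

Call:
servo_tool([
  [10, 1, 0, 0, 0, 0, 0],
  [10, 1, 0, 0, 0, 0, 0],
  [10, 1, 0, 0, 0, 0, 0],
  [10, 1, 0, 0, 0, 0, 0],
  [10, 1, 0, 0, 0, 0, 0],
  [10, 1, 0, 0, 0, 0, 0],
  [10, 1, 0, 0, 0, 0, 0],
  [10, 1, 0, 0, 0, 0, 0],
])

```text
time: 14.1
tool_pos: [555.1, 53.8, 13.3]
tcp_rot: [-179.9, 0.3, 97.0]
ft_force: [-1.2, -3.8, 0.1]
finger_gap: 10.8
```

```bash
python3 -c "
from h import *
rod()"
```

```text
t 14.1 pull 10.9 F [-3.7 -4.2] [-1.2 -3.8  0.1] z 13.3 pin [272.53 191.06] [24 14 89]
```

Call:
servo_tool([
  [10, 1, 0, 0, 0, 0, 0],
  [10, 1, 0, 0, 0, 0, 0],
  [10, 1, 0, 0, 0, 0, 0],
  [10, 1, 0, 0, 0, 0, 0],
  [10, 1, 0, 0, 0, 0, 0],
])

```text
time: 14.65
tool_pos: [554.4, 59.3, 13.3]
tcp_rot: [-179.9, 0.3, 97.0]
ft_force: [-0.4, -5.4, 0.8]
finger_gap: 11.0
```

```bash
python3 -c "
from h import *
rod()"
```

```text
t 14.65 pull 16.43 F [-5.4 -3.7] [-0.4 -5.4  0.8] z 13.3 pin [271.43 190.26] [24 14 91]
```

Call:
servo_tool([
  [10, 1, 0, 0, 0, 0, 0],
  [10, 1, 0, 0, 0, 0, 0],
  [10, 1, 0, 0, 0, 0, 0],
  [10, 1, 0, 0, 0, 0, 0],
  [10, 1, 0, 0, 0, 0, 0],
])

```text
time: 15.2
tool_pos: [553.7, 64.2, 13.3]
tcp_rot: [-179.9, 0.4, 97.0]
ft_force: [0.2, -10.7, 0.4]
finger_gap: 10.7
```

```bash
python3 -c "
from h import *
rod()"
```

```text
t 15.2 pull 21.32 F [-10.6  -7.3] [  0.2 -10.7   0.4] z 13.3 pin [272.53 198.61] [32 14 88]
```

Call:
servo_tool([
  [10, -0.8, 0, 0, 0, 0, 0],
  [10, 0, 0, 0, 0, 0, 0],
  [10, 0, 0, 0, 0, 0, 0],
])

```text
time: 15.55
tool_pos: [553.7, 64.0, 13.3]
tcp_rot: [-179.9, 0.3, 97.0]
ft_force: [-0.8, -3.9, 0.7]
finger_gap: 11.1
```

```bash
python3 -c "
from h import *
a=rod()
print([proj('scene',np.array([571.5,-73.4,z])).round(1).tolist() for z in (49,52,55,71,74,77,80)])
cv2.imwrite('pics/c6.png',cv2.resize(a[150:230,220:340],None,fx=6,fy=6,interpolation=cv2.INTER_CUBIC))"
```

```text
t 15.55 pull 21.11 F [-3.8 -3.3] [-0.8 -3.9  0.7] z 13.3 pin [272.58 198.74] [32 14 90]
[[273.4, 204.1], [273.3, 202.9], [273.2, 201.6], [272.7, 194.9], [272.7, 193.6], [272.6, 192.4], [272.5, 191.1]]
```

View pics/c6.png

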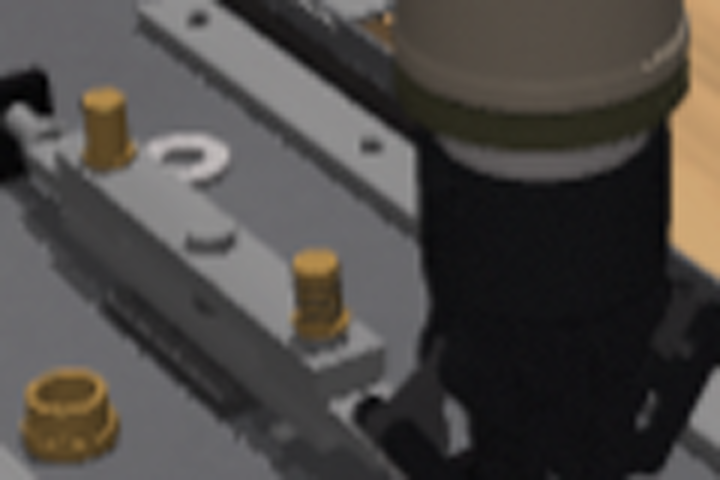

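Call:
servo_tool([
  [10, -0.5, 0, 0, 0, 0, 0],
  [10, 0, 0, 0, 0, 0, 0],
  [40, 0, 0, 0, 0, 0, 0],
  [40, 0, 0, 0, 0, 0, 0],
  [40, 0, 0, 0, 0, 0, 0],
  [40, 0, 0, -5, 0, 0, 0],
  [40, 0, 0, -20, 0, 0, 0],
  [40, 0, 0, -40, 0, 0, 0],
  [40, 0, 0, -40, 0, 0, 0],
  [40, 0, 0, -15, 0, 0, 0],
])

```text
time: 16.6
tool_pos: [551.0, 65.9, 134.6]
tcp_rot: [-179.6, 0.1, 97.0]
ft_force: [1.0, 0.1, -0.5]
finger_gap: 40.3
```

```bash
python3 -c "
from h import *
go([571.5,-73.4,110])
a=snapshot('scene');b=snapshot('top')
cv2.imwrite('pics/sc7.png',a);cv2.imwrite('pics/t7.png',b)
print(cen(brass(a,255,170,290,215),255,170))
o=np.hstack([cv2.resize(a[170:220,245:305],None,fx=6,fy=6,interpolation=cv2.INTER_CUBIC),cv2.resize(b[205:255,385:445],None,fx=6,fy=6,interpolation=cv2.INTER_CUBIC)])
cv2.imwrite('pics/c7.png',o)"
```

```text
t 16.6 tcp [551.   65.9 134.6] rot [-1.7956e+02  1.0000e-01  9.7010e+01] F [ 1.   0.1 -0.5] gap 40.3 d_tool [-140.8    3.5   24.8]
(array([272.54545455, 198.70454545]), array([14, 22,  9, 14, 88], dtype=int32))
```

View pics/c7.png

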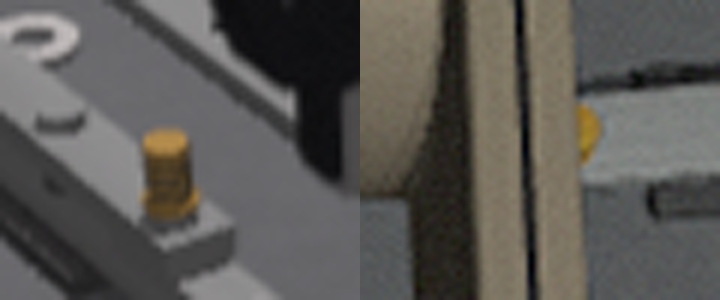

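Call:
servo_tool([
  [0, -35, 1, 0, -0.006, 0, 0],
  [0, -45, 1, 0, 0, 0, 0],
  [0, -40, 1, 0, 0, 0, 0],
  [0, -15, 0.5, 5, 0, 0, 0],
  [0, -3, 0, 10, 0, 0, 0],
  [0, 0, 0, 10, 0, 0, 0],
  [0, 0, 0, 0, 0, 0, 0],
])

```text
time: 17.4
tool_pos: [568.7, -71.1, 100.3]
tcp_rot: [-179.6, -0.2, 97.2]
ft_force: [0.5, 0.4, -0.4]
finger_gap: -0.0
```

```bash
python3 -c "
from h import *
go([571.2,-73.6,82])"
```

```text
t 17.4 tcp [568.7 -71.1 100.3] rot [-1.7959e+02 -1.5000e-01  9.7200e+01] F [ 0.5  0.4 -0.4] gap -0.0 d_tool [-2.8  2.4 18.2]
```

Call:
servo_tool([
  [0, -2.5, 2.2, 3, -0.007, 0, 0],
  [0, 0, 0, 5, 0, 0, 0],
  [0, 0, 0, 4, 0, 0, 0],
  [0, 0, 0, 2, 0, 0, 0],
  [0, 0, 0, 0, 0, 0, 0],
])

```text
time: 17.9
tool_pos: [570.7, -69.1, 84.0]
tcp_rot: [-179.9, -0.2, 97.5]
ft_force: [-0.1, 0.4, 0.8]
finger_gap: 0.0
```

```bash
python3 -c "
from h import *
go([571.2,-73.6,77])"
```

```text
t 17.9 tcp [570.7 -69.1  84. ] rot [-179.93   -0.23   97.48] F [-0.1  0.4  0.8] gap 0.0 d_tool [-4.5 -0.   7. ]
```

Call:
servo_tool([
  [0, -4.3, 0, 0, 0, 0, 0],
  [0, 0, 0, 0, 0, 0, 0],
  [0, 0, 0, 1.5, 0, 0, 0],
  [0, 0, 0, 1, 0, 0, 0],
  [0, 0, 0, 1, 0, 0, 0],
  [0, 0, 0, 1, 0, 0, 0],
])

```text
time: 18.5
tool_pos: [572.3, -74.1, 80.6]
tcp_rot: [179.9, -0.2, 97.5]
ft_force: [-0.0, 0.6, -0.6]
finger_gap: -0.1
```

```bash
python3 -c "
from h import *
go([571.2,-73.6,77])"
```

```text
t 18.5 tcp [572.3 -74.1  80.6] rot [179.93  -0.18  97.47] F [-0.   0.6 -0.6] gap -0.1 d_tool [ 0.6 -1.   3.6]
```

Call:
servo_tool([
  [0, 0.3, -0.8, 0.8, 0, 0, 0],
  [0, 0, 0, 0.8, 0, 0, 0],
  [0, 0, 0, 0.8, 0, 0, 0],
  [0, 0, 0, 0.8, 0, 0, 0],
])

```text
time: 18.9
tool_pos: [571.2, -73.8, 76.9]
tcp_rot: [180.0, -0.2, 97.5]
ft_force: [0.1, 0.4, 0.6]
finger_gap: -0.1
```

Call:
servo_tool([
  [0, 0, 0, 0.8, 0, 0, 0],
  [0, 0, 0, 0.8, 0, 0, 0],
])

```text
time: 19.1
tool_pos: [571.5, -73.9, 75.6]
tcp_rot: [179.9, -0.2, 97.5]
ft_force: [-1.6, 0.9, 4.2]
finger_gap: -0.1
```

Call:
servo_tool([
  [0, 0, 0, 0.8, 0, 0, 0],
  [0, 0, 0, 0.8, 0, 0, 0],
])

```text
time: 19.3
tool_pos: [572.2, -74.1, 75.2]
tcp_rot: [179.8, -0.1, 97.5]
ft_force: [-3.2, 0.5, 7.3]
finger_gap: -0.0
```

Call:
servo_tool([
  [0, 0, 0, 1, 0, 0, 0],
  [0, 0, 0, 1, 0, 0, 0],
])

```text
time: 19.5
tool_pos: [572.5, -74.4, 75.1]
tcp_rot: [179.8, -0.1, 97.5]
ft_force: [-5.0, 0.1, 10.7]
finger_gap: 0.1
```

Call:
servo_tool([
  [0, 0, -0.8, 1, 0, 0, 0],
  [0, 0, -0.4, 1.1, 0, 0, 0],
])

```text
time: 19.7
tool_pos: [572.2, -74.6, 75.1]
tcp_rot: [179.7, -0.1, 97.5]
ft_force: [-2.4, 0.2, 7.8]
finger_gap: 0.3
```

```bash
python3 -c "
from h import *
go([571.2,-73.6,71]);a=snapshot('scene');print(cen(brass(a,255,170,290,215),255,170));go([571.2,-73.6,71])"
```

```text
t 19.7 tcp [572.2 -74.6  75.1] rot [ 1.7972e+02 -7.0000e-02  9.7490e+01] F [-2.4  0.2  7.8] gap 0.3 d_tool [ 1.1 -0.9  4.1]
(array([272.72463768, 200.47826087]), array([14, 25,  9, 11, 69], dtype=int32))
t 19.75 tcp [572.2 -74.6  75.1] rot [ 1.7971e+02 -7.0000e-02  9.7490e+01] F [-2.9  1.9  7. ] gap 0.1 d_tool [ 1.2 -0.9  4.1]
```

Call:
servo_tool([
  [0, 0.4, -0.4, 1.3, 0, 0, 0],
  [0, 0.4, -0.4, 1.3, 0, 0, 0],
  [0, 0, -0.2, 1.3, 0, 0, 0],
])

```text
time: 20.05
tool_pos: [572.5, -74.4, 74.6]
tcp_rot: [179.6, 0.0, 97.5]
ft_force: [-4.5, 0.5, 9.4]
finger_gap: -0.1
```

Call:
servo_tool([
  [0, 0, -0.2, 1.5, 0, 0, 0],
  [0, 0, -0.2, 1.5, 0, 0, 0],
])

```text
time: 20.25
tool_pos: [572.6, -74.7, 74.2]
tcp_rot: [179.5, 0.0, 97.5]
ft_force: [-6.1, 1.0, 10.7]
finger_gap: 0.5
```

Call:
servo_tool([
  [0, 0, 0, -6, 0, 0, 0],
  [0, 0, 0, -12, 0.008, 0, 0],
  [40, 0, 0, 0, 0, 0, 0],
  [40, 0, 0, 0, 0, 0, 0],
  [40, 0, 0, 0, 0, 0, 0],
  [40, 0, 0, 0, 0, 0, 0],
])

```text
time: 20.85
tool_pos: [571.8, -74.5, 91.6]
tcp_rot: [-180.0, 0.0, 97.5]
ft_force: [-1.2, 0.3, 0.1]
finger_gap: 40.2
```

```bash
python3 -c "
from h import *
go([571.5,-73.6,58]);a=snapshot('scene');print(cen(brass(a,255,170,290,215),255,170))
cv2.imwrite('pics/c8.png',cv2.resize(a[170:220,245:305],None,fx=8,fy=8,interpolation=cv2.INTER_CUBIC))"
```

```text
t 20.85 tcp [571.8 -74.5  91.6] rot [-1.7999e+02  2.0000e-02  9.7500e+01] F [-1.2  0.3  0.1] gap 40.2 d_tool [ 1.  -0.2 33.6]
(array([272.58426966, 199.6741573 ]), array([14, 23,  9, 14, 89], dtype=int32))
```

View pics/c8.png

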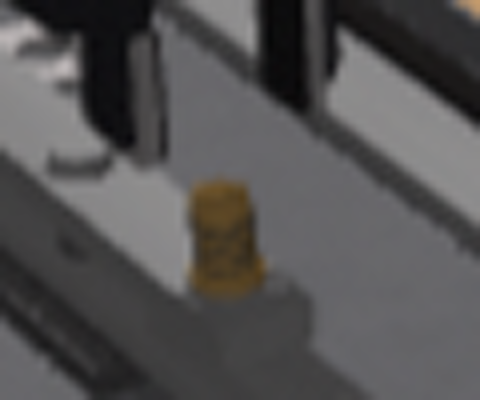

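Call:
servo_tool([
  [40, 1, 0, 4, 0, 0, 0],
  [40, 0, 0, 8, 0, 0, 0],
  [40, 0, 0, 8, 0, 0, 0],
  [40, 0, 0, 5, 0, 0, 0],
  [40, 0, 0, 0, 0, 0, 0],
])

```text
time: 21.4
tool_pos: [570.4, -73.1, 62.5]
tcp_rot: [-179.8, -0.0, 97.5]
ft_force: [-0.1, -0.3, 0.8]
finger_gap: 40.4
```

```bash
python3 -c "
from h import *
go([571.5,-73.6,57])"
```

```text
t 21.4 tcp [570.4 -73.1  62.5] rot [-1.7984e+02 -4.0000e-02  9.7500e+01] F [-0.1 -0.3  0.8] gap 40.4 d_tool [-0.6  1.1  5.5]
```

Call:
servo_tool([
  [40, -0.5, 1.1, 2, 0, 0, 0],
  [40, 0, 0, 2, 0, 0, 0],
  [40, 0, 0, 0, 0, 0, 0],
  [14, 0, 0, 0, 0, 0, 0],
  [14, 0, 0, 0, 0, 0, 0],
  [14, 0, 0, 0, 0, 0, 0],
  [14, 0, 0, 0, 0, 0, 0],
], force=30)

```text
time: 22.1
tool_pos: [571.5, -73.6, 58.3]
tcp_rot: [-179.8, -0.0, 97.5]
ft_force: [0.0, -0.3, -1.2]
finger_gap: 14.6
```

```bash
python3 -c "
from h import *
go([571.5,-73.6,57])"
```

```text
t 22.1 tcp [571.5 -73.6  58.3] rot [-1.7982e+02 -4.0000e-02  9.7500e+01] F [ 0.  -0.3 -1.2] gap 14.6 d_tool [-0.  -0.   1.3]
```

Call:
servo_tool([
  [14, 0, 0, 0.8, 0, 0, 0],
  [14, 0, 0, 0.8, 0, 0, 0],
])

```text
time: 22.3
tool_pos: [571.7, -73.7, 57.3]
tcp_rot: [-179.8, -0.0, 97.5]
ft_force: [-2.2, -0.8, 2.0]
finger_gap: 14.8
```

Call:
servo_tool([
  [14, 0, 0, 1, 0, 0, 0],
  [14, 0, 0, 1, 0, 0, 0],
])

```text
time: 22.5
tool_pos: [571.7, -73.7, 55.4]
tcp_rot: [-179.8, -0.0, 97.5]
ft_force: [-2.0, -0.3, 4.5]
finger_gap: 14.6
```

Call:
servo_tool([
  [14, 0, 0, 1, 0, 0, 0],
  [14, 0, 0, 1, 0, 0, 0],
])

```text
time: 22.7
tool_pos: [571.8, -73.8, 55.3]
tcp_rot: [-179.8, -0.0, 97.5]
ft_force: [-8.7, 1.3, 13.0]
finger_gap: 14.9
```

```bash
python3 -c "
from h import *
go([571.5,-73.6,57]);a=snapshot('scene');print(cen(brass(a,255,170,290,215),255,170));cv2.imwrite('pics/sc9.png',a);go([571.5,-73.6,57])"
```

```text
t 22.7 tcp [571.8 -73.8  55.3] rot [-1.7983e+02 -1.0000e-02  9.7510e+01] F [-8.7  1.3 13. ] gap 14.9 d_tool [ 0.2 -0.3 -1.7]
(array([273.84745763, 201.15254237]), array([15, 24,  8, 14, 59], dtype=int32))
t 22.75 tcp [571.8 -73.8  55.3] rot [-1.7983e+02 -1.0000e-02  9.7500e+01] F [-6.8  0.7 11.9] gap 14.6 d_tool [ 0.2 -0.3 -1.7]
```

Call:
servo_tool([
  [14, 0, 0, 0, 0, 0, 0],
  [40, 0, 0, 0, 0, 0, 0],
  [40, 0, 0, 0, 0, 0, 0],
  [40, 0, 0, 0, 0, 0, 0],
  [40, 0, 0, -8, 0, 0, 0],
  [40, 0, 0, -20, 0, 0, 0],
  [40, 40, 0, -20, 0, 0, 0],
  [40, 48, 0, -5, 0, 0, 0],
  [40, 48, 0, 0, 0, 0, 0],
  [40, 20, 0, 0, 0, 0, 0],
])

```text
time: 23.75
tool_pos: [553.4, 82.2, 113.2]
tcp_rot: [179.9, -0.0, 97.1]
ft_force: [-0.2, -0.6, 0.0]
finger_gap: 40.0
```

```bash
python3 -c "
from h import *
go([571.5,-73.6,80]);a=snapshot('scene');b=snapshot('top');cv2.imwrite('pics/sc10.png',a)
print(cen(brass(a,255,170,290,215),255,170))
o=np.hstack([cv2.resize(a[165:225,215:305],None,fx=8,fy=8,interpolation=cv2.INTER_CUBIC)])
cv2.imwrite('pics/c10.png',o)"
```

```text
t 23.75 tcp [553.4  82.2 113.2] rot [ 1.7989e+02 -1.0000e-02  9.7070e+01] F [-0.2 -0.6  0. ] gap 40.0 d_tool [-156.9   -1.3   33.2]
(array([272.9673913, 200.5326087]), array([14, 24,  9, 14, 92], dtype=int32))
```

View pics/c10.png

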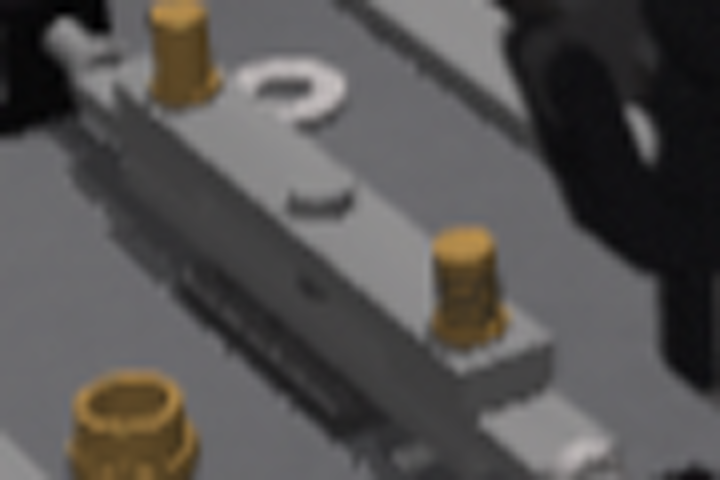

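```bash
python3 -c "
from h import *
a=cv2.imread('pics/sc10.png');b=snapshot('top');t0=cv2.imread('pics/top0.png')
r,s=cen(brass(a,228,155,248,180),228,155);rt,st=cen(brass(t0,490,208,516,230),490,208)
print('ref',r,s,rt,st,tri(rt,r))
n,s=cen(brass(a,255,170,290,215),255,170)
try:
  nt,st=cen(brass(b,405,215,432,240),405,215);print('new',n,s,nt,st,tri(nt,n))
except Exception as e: print(e)
# scene-only: z of the centroid given a known axis
X=tri(rt,r)[0]
for lab,px,xy in(('new',n,(571.5,-73.5)),('ref',r,X[:2])):
  zs=np.arange(50,75,.1);pv=[proj('scene',np.array([*xy,z]))[1] for z in zs];print(lab,zs[np.argmin(abs(np.array(pv)-px[1]))])
"
```

```text
ref [237.35714286 171.10714286] [ 6 10  8 13 84] [501.20731707 219.7804878 ] [ 5  7 13 11 82] (array([ 590.09481271, -227.6945833 ,   58.02145144]), np.float64(0.45018922833910224))
new [272.9673913 200.5326087] [14 24  9 14 92] [418.95714286 227.47142857] [ 8  8 11 11 70] (array([571.90000183, -72.3740334 ,  58.19747023]), np.float64(0.633092861127004))
new 57.50000000000011
ref 58.100000000000115
```

Call:
servo_tool([
  [0, -45, 0, 0, 0, 0, 0],
  [0, -48, 0, 0, 0, 0, 0],
  [0, -40, 0, 0, 0, 0, 0],
  [0, -14, 0, 5, 0, 0, 0],
  [0, -3, 0, 8, 0, 0, 0],
  [0, 0, 0, 6, 0, 0, 0],
  [0, 0, 0, 0, 0, 0, 0],
])

```text
time: 24.6
tool_pos: [572.8, -77.7, 93.3]
tcp_rot: [179.9, 0.1, 97.1]
ft_force: [-0.8, 0.5, -0.4]
finger_gap: 0.3
```

```bash
python3 -c "
from h import *
go([571.5,-73.6,75])"
```

```text
t 24.6 tcp [572.8 -77.7  93.3] rot [1.799e+02 1.300e-01 9.705e+01] F [-0.8  0.5 -0.4] gap 0.3 d_tool [ 4.2 -0.8 18.3]
```

Call:
servo_tool([
  [0, 4, -0.8, 0, 0, 0, 0],
  [0, 0, 0, 4, 0, 0, 0],
  [0, 0, 0, 5, 0, 0, 0],
  [0, 0, 0, 4, 0, 0, 0],
  [0, 0, 0, 1, 0, 0, 0],
  [0, 0, 0, 0, 0, 0, 0],
])

```text
time: 25.2
tool_pos: [570.9, -68.7, 77.6]
tcp_rot: [180.0, 0.1, 97.4]
ft_force: [0.2, -0.2, 0.3]
finger_gap: 0.2
```

```bash
python3 -c "
from h import *
go([571.5,-73.6,72])"
```

```text
t 25.2 tcp [570.9 -68.7  77.6] rot [1.7996e+02 6.0000e-02 9.7390e+01] F [ 0.2 -0.2  0.3] gap 0.2 d_tool [-4.9 -0.   5.6]
```

Call:
servo_tool([
  [0, -4.6, 0, 0, 0, 0, 0],
  [0, 0, 0, 0, 0, 0, 0],
  [0, 0, 0, 0.8, 0, 0, 0],
  [0, 0, 0, 0.8, 0, 0, 0],
  [0, 0, 0, 0.8, 0, 0, 0],
])

```text
time: 25.7
tool_pos: [572.2, -74.3, 75.8]
tcp_rot: [179.9, 0.1, 97.4]
ft_force: [0.2, -0.5, 0.4]
finger_gap: -0.4
```

Call:
servo_tool([
  [0, 0, 0, 0.8, 0, 0, 0],
  [0, 0, 0, 0.8, 0, 0, 0],
  [0, 0, 0, 0.8, 0, 0, 0],
])

```text
time: 26.0
tool_pos: [572.2, -74.3, 73.2]
tcp_rot: [179.9, 0.1, 97.3]
ft_force: [1.4, 0.1, -0.1]
finger_gap: -0.2
```

Call:
servo_tool([
  [0, 0, 0, 0.8, 0, 0, 0],
  [0, 0, 0, 0.8, 0, 0, 0],
])

```text
time: 26.2
tool_pos: [572.2, -74.3, 71.5]
tcp_rot: [179.9, 0.1, 97.4]
ft_force: [-0.2, 0.0, 2.9]
finger_gap: -0.2
```

Call:
servo_tool([
  [0, 0, 0, 1, 0, 0, 0],
  [0, 0, 0, 1, 0, 0, 0],
])

```text
time: 26.4
tool_pos: [572.9, -74.6, 71.4]
tcp_rot: [179.8, 0.1, 97.4]
ft_force: [-4.8, -0.3, 10.3]
finger_gap: 0.4
```

Call:
servo_tool([
  [0, 0, 0, 1.2, 0, 0, 0],
  [0, 0, 0, 1.2, 0, 0, 0],
])

```text
time: 26.6
tool_pos: [573.2, -74.8, 71.3]
tcp_rot: [179.8, 0.2, 97.4]
ft_force: [-6.2, 0.9, 11.6]
finger_gap: -0.1
```

Call:
servo_tool([
  [0, 0, 0, -3, 0, 0, 0],
  [0, 0, 0, -15, 0, 0, 0],
  [0, 0, 0, -40, 0, 0, 0],
  [0, 40, 0, -40, 0, 0, 0],
  [0, 48, 0, 0, 0, 0, 0],
  [0, 48, 0, 0, 0, 0, 0],
  [0, 20, 0, 0, 0, 0, 0],
  [0, 0, 0, 0, 0, 0, 0],
])

```text
time: 27.4
tool_pos: [554.9, 80.6, 177.0]
tcp_rot: [179.4, 0.1, 97.1]
ft_force: [-0.2, -0.1, 0.2]
finger_gap: 0.1
```

```bash
python3 -c "
from h import *
a=snapshot('scene');b=snapshot('top')
n,s=cen(brass(a,255,170,290,215),255,170);nt,st=cen(brass(b,405,215,432,240),405,215);print(n,s,nt,tri(nt,n));go([571,-73,80])
cv2.imwrite('pics/c11.png',a)"
```

```text
[272.74157303 200.6741573 ] [14 24  9 14 89] [419.53623188 227.2173913 ] (array([572.26078441, -73.45313548,  57.43186775]), np.float64(0.1069916888211326))
t 27.5 tcp [555.3  78.2 176.7] rot [1.7939e+02 1.5000e-01 9.7040e+01] F [ 0.5 -0.3  0.4] gap 0.3 d_tool [-151.8   -4.    97. ]
```

View pics/c11.png

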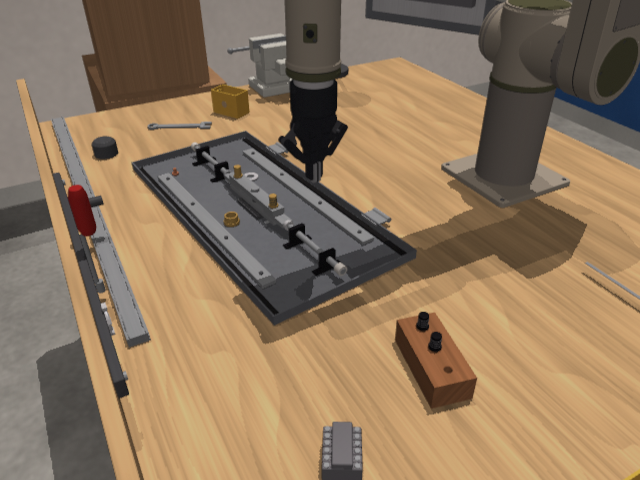

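The pin stands home at pixel (273,200). The short pins, the bushing and the washer are where they started, and the gripper is clear. Handing in.

```bash
python3 -c "
from bench import *
print(hand_in())"
```

```text
the job is handed in; nothing more can be done
None
```

The job is handed in, at about 27.5 s on the robot's clock. I stood the brass-headed pin in the cam's open hole and drew the rod out about 21 mm. The pin dropped through, the pull on the rod rose to about 10.7 N (4 N of that friction), and I backed off. I then pressed the pin home.

**Last checks, passed:**
- **Flush:** With shut fingers, the head top stopped at 71.3 mm under 11.6 N; fully flush is 71.0 mm. By triangulation the pin's centre is at 57.4–58.2 mm, against 58.0 mm for the fitted pin at the cam's other end.
- **Surroundings:** In the last picture the short pins, bushing and washer look to be where they started, and the gripper is clear.

**Where things disagreed or went less cleanly:**
- **Clip height:** After falling, the pin stood about 4–5 mm short of flush by touch and 3–4 mm by image, not the 6–8 mm given.
- **Clip passing:** I felt no sharp snap. The first press with shut fingers stalled at about 10.7 N and slid sideways on the leaning head, then the pin crept about 1 mm. I gripped the head, and it went down another 3 mm at under 5 N to a firm stop.
- **Press load:** The highest reading was 13 N downward and 8.7 N sideways, at that stop. These are samples taken at the end of each move, so brief peaks could have been higher.

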